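Set a stop screw with a driver to a setting block

TASK

Set the height stop on the small C-frame fixture with the thicker of the two steel setting blocks: lay that block on the fixture's base plate so that one end reaches under the foot of the stop screw, then turn the screwdriver that stands in the stop clockwise until the foot just comes to rest on the block. Leave the block lying there under the foot.

Things in the scene. Friction and masses are not known exactly. Their poses are not given: they have to be found in the camera images.
- thick_block_mid (a point): Centre of the thicker setting block: a loose grey steel bar 180 long (its x axis), 30 wide (y), 30 high (z), 0.25 to 0.5 kg, lying on the bench; both ends alike. Another bar of the same length and width but only 16 thick lies near it and is not to be used.
- fixture: Stop fixture, fixed. Origin on the bench under the screw axis, z up. Aluminium base plate 8 thick, 90 wide (y), from x -150 to +70: a thick block on it has its top at 38. Grey C-frame: post on the +x side, face at x 35; from it an arm 50 wide (y) reaches to x -40, underside 74 and top 98 above the bench. The throat under the arm is open to -x, +y and -y.
- screw_foot (a point): Centre of the underside of the stop screw's round foot, 22 across, on the screw axis, axes as the fixture's. It hangs below the arm and starts about 47 to 54 above the bench, so 9 to 16 above a thick block on the plate.
- driver_grip (a point): Point to grip on the upright screwdriver's round handle, 214 above the bench on the screw axis. Handle up to 27 thick, from 167 to 261 above the bench. The driver is captive: it turns in place (about 0.06 N m), keeps its height while the screw moves, and stays where it is left.
- driver (a joint): Angle of the screwdriver, rad, 0 to 2.2. It grows clockwise seen from above and lowers the screw foot 12 mm per rad; at 0 the foot is 56 mm above the bench. The foot meets the thick block lying on the plate at about 1.5.

How it is judged:
By the outcome, as a careful person would: the job done as asked, in the order asked, and still so for the second after the job is handed in, with the robot touching nothing.
It also fails if it takes over 64 s, if anything falls off the work surface, if the arm or the gripper's body presses on something with over 40 N, if the wrist force passes 120 N, or if a joint passes its speed limit or range.

ROBOT

A 7-joint arm with a two-finger parallel gripper is mounted at the origin on a cart in front of the work surface, level with it; the furniture and walls round the work are solid. World frame = base frame: x ahead of the robot, y to its left, z up, the work surface at z = 0. Lengths are in mm, angles in rad, forces in N, time in s.
With the tool pointing down it reaches from about 425 to 950 mm from the base axis. Payload 16.7 kg.
Tool frame: the origin (TCP) lies between the finger pads; the fingertips stand 14 mm ahead of it and the grasp point (between the pads) lies 5 mm behind it; z points along the fingers, x is the direction in which the jaws open and shut, and the axes are right-handed (so a half turn about z gives the same grasp; the last joint's range is limited). The gripper opens to 94 mm and grips with 3 to 60 N. Pads are 16 mm wide; open, the fingers measure 119 mm over their backs; the gripper's body (75 mm by 177 mm) begins 78 mm behind the grasp point.
Start: joints at [1.121, 0.426, 0.074, 1.606, -0.034, 1.111, -0.067], TCP at [199.961, -644.663, 219.467] pointing down, gripper open.
Joint ranges: [-2.85, 2.85], [-0.5, 2.14], [-1.23, 1.37], [0.21, 2.46], [-1.02, 4.16], [0.16, 2.05], [-2.73, 2.73]. Speed limits (rad/s): [1.89, 1.89, 2.39, 2.39, 3.01, 3.01, 3.01].

INTERFACE

Orientations are given as [roll, pitch, yaw] about the fixed x, y, z axes, in that order (R = Rz(yaw) Ry(pitch) Rx(roll)).
In Python, from bench import robot gives the robot as it stands.
- The arm moves only by the shell command python3 -m crank 'ROWS' [FORCE]. ROWS is JSON, a list of rows, each an object of numbers: "x", "y", "z": the shift along the tool's x, y, z in m; "rx", "ry", "rz": the turn, a rotation vector about the tool's x, y, z in rad; "grip": the closure in counts, from 0 (fully open) to 255 (shut). A call has exactly 10 rows; each row is the pose to reach, as a shift and turn from the pose commanded when the call began, along the tool's axes at that moment; what a row does not reach only later rows make up. A row lasts 1/8 s, in which the tool goes at most 62.5 mm and 10.7 degrees, less where a joint would pass 70% of its speed; a pose out of reach is approached as far as the arm can. A call with a gripper value outside its range is refused whole. The fingers move at their own pace and stop on an object; FORCE is the grip in N (left out, the last holds). Time passes only in rows, so rows that repeat a pose let the fingers close, or fill a call up. It gives the time, the measured TCP pose, the force and the opening at its end, in the units of the state.
- robot.state(): the state, without advancing time (a new reading comes with each control period).
- robot.grab_frame(name): name is "side" or "top"; returns a dict with "color" (400x640x3 uint8, red, green, blue), "intrinsics" (3x3 intrinsics, pixels), "rvec" (rotation vector, rad) and "tvec" (3), from world to camera coordinates, as OpenCV has them. Camera axes: x right, y down, z forward; pixel columns grow to the right and rows downward; lengths in mm; the calibration is good to about 2 mm. A picture is of the moment at which its call begins. There is no depth.
- robot.close_job(): hands the job in, once; it reports no verdict.
Trained networks look in the newest picture that a camera, given by its name, has taken for a name from the list of things; names that differ only in an ending like _2 or _b are one class to them, and where a whole thing is asked for, a point or a joint stands for the part that bears it (a point fixed in the world has none). Each returns a list of dicts, best first, with "p" (0 to 1); they miss things now and then, are a little off and sometimes report something else, mostly with a low value. They report only what shows in the picture. A call takes as long as a camera call.
- robot.regions_of(camera, target): "region" (400x640 bool, what is visible of it) and "xy" ([column, row] in pixels, amid what is visible of it).
The state is a dict: "time_s": time; "qpos": joint angles; "dq": joint speeds; "effort": joint torques, N m; "tcp_pos": TCP position; "tool_rot": TCP orientation; "ft_force": force on the tool from outside, world axes, zero at the start; "ft_torque": the same for the moment, N m; "width": opening from 0.0 (shut) to 1.0 (fully open).
Only numpy, scipy, OpenCV 4.12 (cv2) and the standard library are available. Lean on these libraries where they do the work, as an engineer would, in place of code of your own. Each camera call takes 0.05 s, during which the arm holds its last target.

## Working session

There is one attempt and no reset: what is moved stays moved. The work goes in short steps, Python scripts to look and compute and a shell command to move; the robot and the scene stay as the last step left them, time stands still between calls to the robot, and variables do not carry over. Pictures are saved under pics/ and viewed, and the job is handed in when it is done.

```bash
ls; mkdir -p pics
cat > h.py <<'E'
import numpy as np,cv2
from bench import robot
def grab(n,fn=None):
    f=robot.grab_frame(n)
    if fn: cv2.imwrite('pics/'+fn,f['color'][:,:,::-1])
    return f
def cam(f):
    R,_=cv2.Rodrigues(np.array(f['rvec'],float)); t=np.array(f['tvec'],float).reshape(3); K=np.array(f['intrinsics'],float)
    return K,R,t
def onz(f,uv,z):
    K,R,t=cam(f); d=R.T@np.linalg.inv(K)@np.array([uv[0],uv[1],1.]); c=-R.T@t
    return c+d*(z-c[2])/d[2]
def proj(f,p):
    K,R,t=cam(f); q=K@(R@np.array(p,float)+t); return q[:2]/q[2]
E
python3 - <<'E'
from h import *
fs={}
for n in('side','top'):
    f=grab(n,n+'0.png'); K,R,t=cam(f); print(n,(-R.T@t).round(),R[2].round(2),K[0,0])
    fs[n]=f
    for g in('thick_block_mid','fixture','screw_foot','driver_grip','driver'):
        for r in robot.regions_of(n,g)[:3]:
            print(n,g,round(r['p'],2),np.round(r['xy'],1),r['region'].sum())
s=robot.state();print(s)
E
```

```text
pics
side [ 500. -597.  477.] [ 0.05  0.92 -0.39] 427.07850983902495
side thick_block_mid 0.75 [299.9 218.1] 1093
side fixture 0.78 [373.2 301.9] 7652
side screw_foot 0.49 [376.6 285.9] 79
side driver_grip 0.93 [378.1 203.2] 948
side driver 0.72 [379.2 199.3] 984
top [390. 214. 990.] [ 0.16 -0.02 -0.99] 473.7502844618432
top thick_block_mid 0.73 [222.2 230.6] 1445
top fixture 0.68 [402.7 182.5] 4939
top driver_grip 0.67 [419.6 140.6] 444
top driver 0.74 [420.1 144.2] 464
{'time_s': 0.6, 'qpos': array([ 1.12052615,  0.42606396,  0.07388622,  1.60603067, -0.03409035,
        1.1107805 , -0.06709866]), 'dq': array([-0.00113807, -0.00226486, -0.00082391, -0.00026794,  0.00164351,
        0.00113974,  0.00277865]), 'effort': array([-1.96978828e-03, -9.35109329e+01,  3.66165005e+00, -4.54410052e+01,
       -4.89390478e-02,  1.31296820e-02, -4.60796662e-05]), 'tcp_pos': array([ 199.94583806, -644.65924038,  219.47688337]), 'tool_rot': array([-3.14156278e+00,  2.64906993e-05, -1.27006674e+00]), 'ft_force': array([-0.52995421,  0.43210148,  0.06993165]), 'ft_torque': array([-0.0724554 ,  0.03599977,  0.00970617]), 'width': 0.9983412567682932}
```

View pics/side0.png

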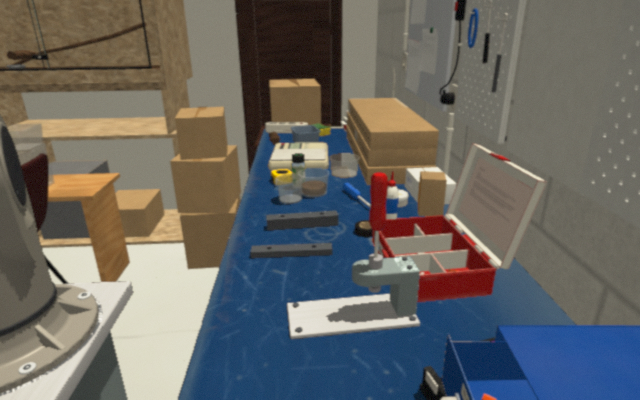

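View pics/top0.png

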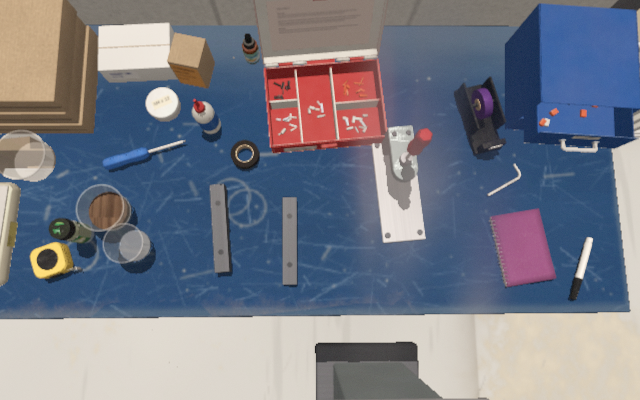

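The side view shows two bars, the far one at (300,219) and the near one at (291,250). The far bar looks taller, and the network picks it too. The top view puts them at (221,228) and (290,241). The fixture plate runs from (375,130) to (424,242), with the driver's top at about (425,135).

```bash
cat > m.py <<'E'
from h import *
f=grab('top');s=grab('side')
def big(c,t):
    return robot.regions_of(c,t)[0]['region'].astype(np.uint8)
def rect(f,m,z):
    c=cv2.findContours(m,cv2.RETR_EXTERNAL,cv2.CHAIN_APPROX_NONE)[0]; c=max(c,key=len).reshape(-1,2)
    w=np.array([onz(f,u,z)[:2] for u in c],np.float32)
    return cv2.minAreaRect(w)
b=big('top','thick_block_mid'); print('block top z30',rect(f,b,30))
bs=big('side','thick_block_mid')
# other block by colour
img=f['color']; 
fx=big('top','fixture'); print('fix z8',rect(f,fx,8))
im2=img[:,:,::-1].copy(); im2[fx>0]=(0,255,0); im2[b>0]=(0,0,255); cv2.imwrite('pics/seg.png',im2)
cv2.imwrite('pics/fixz.png',cv2.resize(img[110:260,340:460,::-1],None,fx=4,fy=4,interpolation=cv2.INTER_CUBIC))
cv2.imwrite('pics/blkz.png',cv2.resize(img[170:295,190:320,::-1],None,fx=4.5,fy=4.5,interpolation=cv2.INTER_CUBIC))
cv2.imwrite('pics/sfix.png',cv2.resize(s['color'][160:340,240:440,::-1],None,fx=4,fy=3.3,interpolation=cv2.INTER_CUBIC))
d=big('top','driver'); ds=big('side','driver')
ys,xs=np.nonzero(ds); print('side driver',xs.min(),xs.max(),ys.min(),ys.max())
for r0 in range(ys.min(),ys.max()+1,6): print(r0, xs[ys==r0].mean(), np.ptp(xs[ys==r0])+1)
E
python3 m.py
```

```text
block top z30 ((497.1756591796875, 384.9122314453125), (182.44039916992188, 37.703575134277344), 4.761305809020996)
fix z8 ((594.811767578125, 13.284835815429688), (127.6270980834961, 257.37432861328125), 83.39031982421875)
side driver 370 387 172 257
172 379.0 7
178 379.0 17
184 379.0 17
190 379.0 17
196 378.5 16
202 378.0 15
208 378.0 15
214 378.0 17
220 377.5 16
226 377.5 14
232 376.5 4
238 376.5 4
244 376.5 4
250 376.0 3
256 376.0 3
```

```bash
ls pics
```

```text
blkz.png
fixz.png
seg.png
sfix.png
side0.png
top0.png
```

View pics/fixz.png

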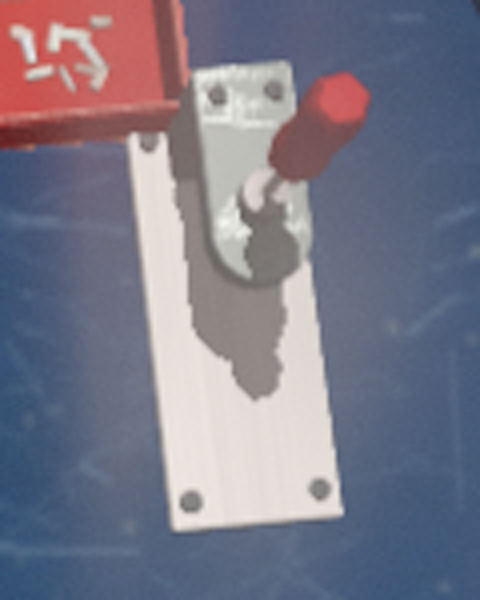

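View pics/blkz.png

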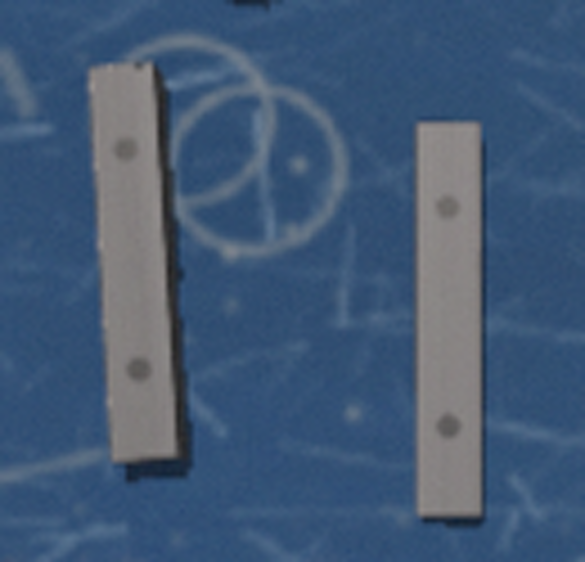

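View pics/sfix.png

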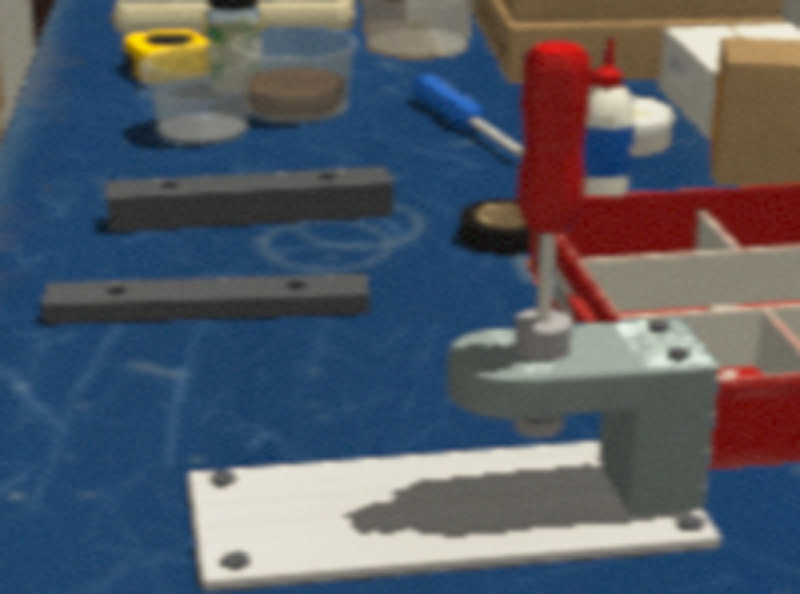

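```bash
cat > fit.py <<'E'
from h import *
from scipy.optimize import least_squares
f=grab('top');s=grab('side')
def Z(U,s_,o): return (np.array(U)+.5)/np.array(s_)-.5+np.array(o)
tp=lambda U:Z(U,4,(340,110)); sp=lambda U:Z(U,(4,3.3),(240,160)); bp=lambda U:Z(U,4.5,(190,170))
def pt(p,l): 
    c,n=np.cos(p[2]),np.sin(p[2]); return [p[0]+c*l[0]-n*l[1],p[1]+n*l[0]+c*l[1],l[2]]
def fit(obs,p0):
    fun=lambda p:np.concatenate([proj(F,pt(p,l))-u for F,u,l in obs])
    r=least_squares(fun,p0,loss='soft_l1'); return r.x,r.fun.reshape(-1,2).round(1)
fo=[(f,tp((172,531)),(-150,45,8)),(f,tp((344,515)),(-150,-45,8)),
 (s,sp((188,472)),(-150,45,8)),(s,sp((207,580)),(-150,-45,8)),(s,sp((718,540)),(70,-45,8)),
 (s,np.array([379,173]),(0,0,261)),(s,sp((543,330)),(0,0,110)),(f,tp((339,98)),(0,0,261))]
p,r=fit(fo,[600,20,.1]);print('fix',p,r.tolist())
for nm,F,o in(('top',f,fo[:2]),('side',s,fo[2:5])): print(nm,fit(o,p)[0])
bo=[(f,bp((90,66)),(90,15,30)),(f,bp((155,64)),(90,-15,30)),(f,bp((180,460)),(-90,-15,30)),(f,bp((113,462)),(-90,15,30)),
 (s,sp((108,231)),(-90,-15,0)),(s,sp((108,197)),(-90,-15,30)),(s,sp((393,181)),(90,-15,30)),(s,sp((393,212)),(90,-15,0))]
q,r=fit(bo,[497,380,.05]);print('blk',q,r.tolist())
for nm,F,o in(('top',f,bo[:4]),('side',s,bo[4:])): print(nm,fit(o,q)[0])
E
python3 fit.py
```

```text
fix [6.19271104e+02 2.05366220e+01 9.12572752e-02] [[0.1, 0.4], [-0.3, 0.2], [0.2, -0.1], [-0.7, 0.2], [1.2, -1.5], [0.3, 1.2], [0.2, -0.2], [0.2, 0.5]]
top [6.19871478e+02 1.94642694e+01 8.56153149e-02]
side [6.18811932e+02 1.87902196e+01 7.99803881e-02]
blk [4.9736085e+02 3.8688997e+02 8.3870649e-02] [[-0.3, 0.4], [-0.1, -0.4], [-0.2, -0.5], [-0.3, 0.4], [0.2, 1.0], [-0.5, 0.4], [0.1, 0.4], [0.1, 1.8]]
top [4.97299527e+02 3.86443725e+02 8.31902533e-02]
side [4.97353419e+02 3.92077800e+02 9.69668456e-02]
```

The zoomed side view confirms that the far bar is the thicker one. Fits: fixture at (619, 20) with yaw 0.087, block at (497, 387) with yaw 0.083. Next I'll work out the approach, gripping the block 25 mm toward its near end.

```bash
cat > w.py <<'E'
import sys,json
from h import *
from scipy.spatial.transform import Rotation as Ro
# args: x y z yaw waypoints -> tool-frame shift from present pose
def go(wps):
    s=robot.state(); R=Ro.from_euler('xyz',s['tool_rot']); p=np.array(s['tcp_pos'])
    print('t',round(s['time_s'],2),p.round(1),s['tool_rot'].round(4),'q',s['qpos'].round(2),'F',s['ft_force'].round(1),'T',s['ft_torque'].round(3),'w',round(s['width'],3))
    for x,y,z,yaw in wps:
        d=R.inv().apply(np.array([x,y,z])-p)/1000; r=(R.inv()*Ro.from_euler('xyz',[np.pi,0,yaw])).as_rotvec()
        print(d.round(4),r.round(4))
if __name__=='__main__': go(json.loads(sys.argv[1]))
E
python3 w.py '[[260,-600,330,-1.27],[450,-450,330,-1.27],[520,-100,330,-1.4],[480,250,330,-1.488],[472,385,200,-1.488]]'
```

```text
t 1.05 [ 200.  -644.7  219.5] [-3.1416  0.     -1.27  ] q [ 1.12  0.43  0.07  1.61 -0.03  1.11 -0.07] F [ 0.4  0.1 -0.5] T [-0.06  -0.04  -0.035] w 0.999
[-0.0249 -0.0706 -0.1105] [-0.  0. -0.]
[-0.1119 -0.2965 -0.1105] [-0.  0. -0.]
[-0.4254 -0.467  -0.1105] [-0.    0.    0.13]
[-0.7716 -0.5325 -0.1105] [-0.     0.     0.218]
[-0.9029 -0.5649  0.0195] [-0.     0.     0.218]
```

```bash
python3 -m crank '[{"x":-0.01,"y":-0.03,"z":-0.05},{"x":-0.025,"y":-0.07,"z":-0.11},{"x":-0.04,"y":-0.11,"z":-0.11},{"x":-0.055,"y":-0.15,"z":-0.11},{"x":-0.075,"y":-0.2,"z":-0.11},{"x":-0.095,"y":-0.25,"z":-0.11},{"x":-0.112,"y":-0.296,"z":-0.11},{"x":-0.16,"y":-0.325,"z":-0.11},{"x":-0.21,"y":-0.35,"z":-0.11},{"x":-0.255,"y":-0.375,"z":-0.11}]' 40; python3 w.py '[[520,-100,330,-1.4],[480,250,330,-1.488],[472,385,200,-1.488]]'
```

```text
t 1.05 [ 200.  -644.7  219.5] [-3.1416  0.     -1.27  ] q [ 1.12  0.43  0.07  1.61 -0.03  1.11 -0.07] F [ 0.4  0.1 -0.5] T [-0.06  -0.04  -0.035] w 0.999
[-0.4254 -0.467  -0.1105] [-0.    0.    0.13]
[-0.7716 -0.5325 -0.1105] [-0.     0.     0.218]
[-0.9029 -0.5649  0.0195] [-0.     0.     0.218]$[0]: bad value
```

```bash
python3 -m crank '[{"x":-0.01,"y":-0.03,"z":-0.05,"rx":0,"ry":0,"rz":0,"grip":0},{"x":-0.025,"y":-0.07,"z":-0.11,"rx":0,"ry":0,"rz":0,"grip":0},{"x":-0.04,"y":-0.11,"z":-0.11,"rx":0,"ry":0,"rz":0,"grip":0},{"x":-0.055,"y":-0.15,"z":-0.11,"rx":0,"ry":0,"rz":0,"grip":0},{"x":-0.075,"y":-0.2,"z":-0.11,"rx":0,"ry":0,"rz":0,"grip":0},{"x":-0.095,"y":-0.25,"z":-0.11,"rx":0,"ry":0,"rz":0,"grip":0},{"x":-0.112,"y":-0.296,"z":-0.11,"rx":0,"ry":0,"rz":0,"grip":0},{"x":-0.16,"y":-0.325,"z":-0.11,"rx":0,"ry":0,"rz":0,"grip":0},{"x":-0.21,"y":-0.35,"z":-0.11,"rx":0,"ry":0,"rz":0,"grip":0},{"x":-0.255,"y":-0.375,"z":-0.11,"rx":0,"ry":0,"rz":0,"grip":0}]' 40; python3 w.py '[[520,-100,330,-1.4],[480,250,330,-1.488],[472,385,200,-1.488]]'
```

```text
time_s: 2.3
tcp_pos: [482.8, -288.0, 329.6]
tool_rot: [-3.141, -0.0, -1.27]
ft_force: [0.5, 0.3, -0.3]
width: 1.001
t 2.3 [ 482.8 -288.   329.6] [-3.1414e+00 -2.0000e-04 -1.2696e+00] q [ 0.55  0.17 -0.14  1.71  0.03  1.26 -0.87] F [ 0.5  0.3 -0.3] T [-0.058  0.026 -0.033] w 1.001
[-0.1685 -0.0913 -0.0004] [-2.000e-04 -1.000e-04  1.304e-01]
[-5.146e-01 -1.570e-01 -4.000e-04] [-2.000e-04 -1.000e-04  2.184e-01]
[-0.646  -0.1894  0.1295] [-2.000e-04 -1.000e-04  2.184e-01]
```

```bash
python3 -m crank '[{"x":-0.045,"y":-0.025,"z":0,"rx":0,"ry":0,"rz":0.03,"grip":0},{"x":-0.09,"y":-0.05,"z":0,"rx":0,"ry":0,"rz":0.06,"grip":0},{"x":-0.13,"y":-0.072,"z":0,"rx":0,"ry":0,"rz":0.1,"grip":0},{"x":-0.17,"y":-0.091,"z":0,"rx":0,"ry":0,"rz":0.13,"grip":0},{"x":-0.225,"y":-0.1,"z":0,"rx":0,"ry":0,"rz":0.15,"grip":0},{"x":-0.28,"y":-0.112,"z":0,"rx":0,"ry":0,"rz":0.17,"grip":0},{"x":-0.335,"y":-0.123,"z":0,"rx":0,"ry":0,"rz":0.19,"grip":0},{"x":-0.39,"y":-0.133,"z":0,"rx":0,"ry":0,"rz":0.21,"grip":0},{"x":-0.445,"y":-0.144,"z":0,"rx":0,"ry":0,"rz":0.2184,"grip":0},{"x":-0.5,"y":-0.155,"z":0,"rx":0,"ry":0,"rz":0.2184,"grip":0}]'; python3 w.py '[[472.4,384.6,100,-1.488],[472.4,384.6,18,-1.488]]'
```

```text
time_s: 3.55
tcp_pos: [482.2, 235.1, 329.9]
tool_rot: [-3.141, 0.0, -1.489]
ft_force: [1.5, -0.1, -0.1]
width: 1.0
t 3.55 [482.2 235.1 329.9] [-3.1408  0.     -1.489 ] q [-0.08  0.15 -0.55  1.75  0.08  1.27 -2.14] F [ 1.5 -0.1 -0.1] T [-0.004 -0.086  0.009] w 1.0
[-0.1498 -0.0023  0.2299] [-0.0008  0.     -0.001 ]
[-0.1498 -0.0022  0.3119] [-0.0008  0.     -0.001 ]
```

```bash
python3 -m crank '[{"x":-0.04,"y":0,"z":0.03,"rx":0,"ry":0,"rz":0,"grip":0},{"x":-0.08,"y":-0.001,"z":0.06,"rx":0,"ry":0,"rz":0,"grip":0},{"x":-0.115,"y":-0.002,"z":0.1,"rx":0,"ry":0,"rz":0,"grip":0},{"x":-0.14,"y":-0.002,"z":0.14,"rx":0,"ry":0,"rz":0,"grip":0},{"x":-0.149,"y":-0.002,"z":0.19,"rx":0,"ry":0,"rz":0,"grip":0},{"x":-0.149,"y":-0.002,"z":0.22,"rx":0,"ry":0,"rz":0,"grip":0},{"x":-0.149,"y":-0.002,"z":0.23,"rx":0,"ry":0,"rz":0,"grip":0},{"x":-0.149,"y":-0.002,"z":0.23,"rx":0,"ry":0,"rz":0,"grip":0},{"x":-0.149,"y":-0.002,"z":0.23,"rx":0,"ry":0,"rz":0,"grip":0},{"x":-0.149,"y":-0.002,"z":0.23,"rx":0,"ry":0,"rz":0,"grip":0}]'; python3 w.py '[[472.4,384.6,18,-1.488]]'
python3 - <<'E'
from h import *
t=grab('top');s=grab('side')
cv2.imwrite('pics/a_side.png',cv2.resize(s['color'][120:320,200:440,::-1],None,fx=3.3,fy=3))
cv2.imwrite('pics/a_top.png',cv2.resize(t['color'][150:310,140:340,::-1],None,fx=3.5,fy=3.5))
E
```

```text
time_s: 4.8
tcp_pos: [472.8, 382.4, 100.8]
tool_rot: [-3.14, 0.001, -1.489]
ft_force: [-0.0, -0.0, -0.0]
width: 1.003
t 4.8 [472.8 382.4 100.8] [-3.1400e+00  9.0000e-04 -1.4888e+00] q [-0.36  0.5  -0.55  1.84  0.33  0.89 -2.56] F [-0. -0. -0.] T [0.021 0.05  0.043] w 1.003
[-0.0021  0.0004  0.0828] [-0.0016  0.0009 -0.0008]
```

View pics/a_side.png

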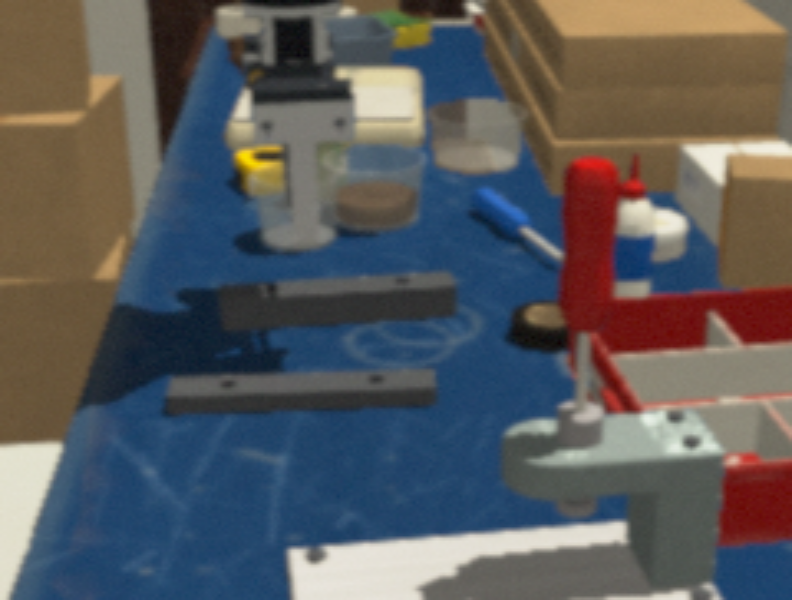

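View pics/a_top.png

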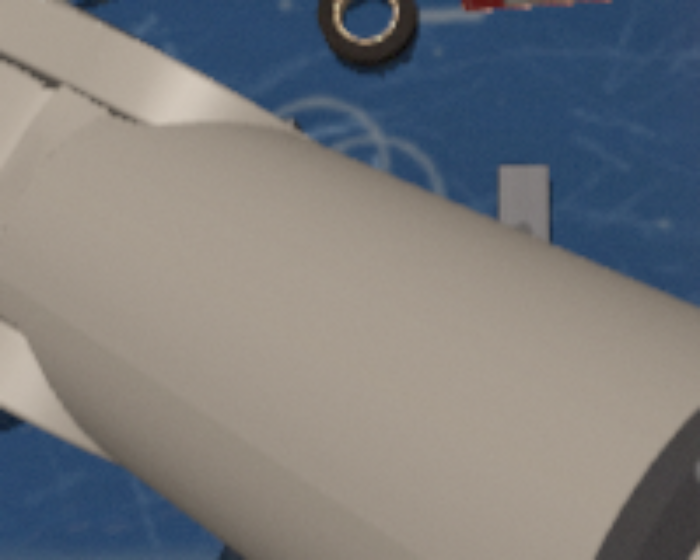

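The side view shows the open gripper above the thick bar with the near finger at (300,200) in the crop, about a third of the way along the bar as planned. In the top view the arm hides the block. I'll descend and close.

```bash
python3 -m crank '[{"x":-0.001,"y":0,"z":0.03,"rx":0,"ry":0,"rz":0,"grip":0},{"x":-0.001,"y":0,"z":0.06,"rx":0,"ry":0,"rz":0,"grip":0},{"x":-0.001,"y":0,"z":0.082,"rx":0,"ry":0,"rz":0,"grip":0},{"x":-0.001,"y":0,"z":0.082,"rx":0,"ry":0,"rz":0,"grip":0},{"x":-0.001,"y":0,"z":0.082,"rx":0,"ry":0,"rz":0,"grip":120},{"x":-0.001,"y":0,"z":0.082,"rx":0,"ry":0,"rz":0,"grip":255},{"x":-0.001,"y":0,"z":0.082,"rx":0,"ry":0,"rz":0,"grip":255},{"x":-0.001,"y":0,"z":0.082,"rx":0,"ry":0,"rz":0,"grip":255},{"x":-0.001,"y":0,"z":0.082,"rx":0,"ry":0,"rz":0,"grip":255},{"x":-0.001,"y":0,"z":0.082,"rx":0,"ry":0,"rz":0,"grip":255}]' 50; python3 w.py '[[472.4,384.6,18,-1.488]]'
```

```text
time_s: 6.15
tcp_pos: [472.2, 383.1, 17.5]
tool_rot: [-3.142, -0.0, -1.488]
ft_force: [0.3, -0.9, -0.5]
width: 0.397
t 6.15 [472.2 383.1  17.5] [-3.1416 -0.     -1.4885] q [-0.41  0.61 -0.5   1.88  0.41  0.76 -2.62] F [ 0.3 -0.9 -0.5] T [ 0.027 -0.062  0.008] w 0.397
[-0.0015 -0.0003 -0.0005] [-0.     -0.     -0.0005]
```

```bash
python3 -m crank '[{"x":0,"y":0,"z":0,"rx":0,"ry":0,"rz":0,"grip":255},{"x":0,"y":0,"z":0,"rx":0,"ry":0,"rz":0,"grip":255},{"x":0,"y":0,"z":0,"rx":0,"ry":0,"rz":0,"grip":255},{"x":0,"y":0,"z":0,"rx":0,"ry":0,"rz":0,"grip":255},{"x":0,"y":0,"z":-0.01,"rx":0,"ry":0,"rz":0,"grip":255},{"x":0,"y":0,"z":-0.03,"rx":0,"ry":0,"rz":0,"grip":255},{"x":0,"y":0,"z":-0.05,"rx":0,"ry":0,"rz":0,"grip":255},{"x":0,"y":0,"z":-0.07,"rx":0,"ry":0,"rz":0,"grip":255},{"x":0,"y":0,"z":-0.08,"rx":0,"ry":0,"rz":0,"grip":255},{"x":0,"y":0,"z":-0.08,"rx":0,"ry":0,"rz":0,"grip":255}]' 50
python3 - <<'E'
from h import *
from w import go
s=grab('side')
cv2.imwrite('pics/b_side.png',cv2.resize(s['color'][120:320,200:440,::-1],None,fx=3.3,fy=3))
# target: fixture frame helper
fx,fy,a=619.3,20.0,0.086
def F(x,y): return [fx+np.cos(a)*x-np.sin(a)*y, fy+np.sin(a)*x+np.cos(a)*y]
yaw=a-np.pi/2
for gx in(-165,-97): print(gx,np.round(F(gx,0),1))
g=F(-165,0)
go([[460,200,140,yaw],[*g,140,yaw],[*g,29,yaw]])
E
```

```text
time_s: 7.4
tcp_pos: [472.6, 383.3, 98.4]
tool_rot: [-3.14, 0.001, -1.489]
ft_force: [-0.1, -0.7, -4.9]
width: 0.312
-165 [454.9   5.8]
-97 [522.7  11.7]
t 7.45 [472.3 383.   97.6] [-3.1413  0.     -1.4887] q [-0.36  0.51 -0.55  1.84  0.33  0.89 -2.56] F [ 0.1  0.6 -4. ] T [-0.028  0.127  0.011] w 0.317
[ 0.1813  0.0272 -0.0424] [-0.0003  0.     -0.0039]
[ 0.3744  0.0482 -0.0424] [-0.0003  0.     -0.0039]
[0.3744 0.0483 0.0686] [-0.0003  0.     -0.0039]
```

View pics/b_side.png

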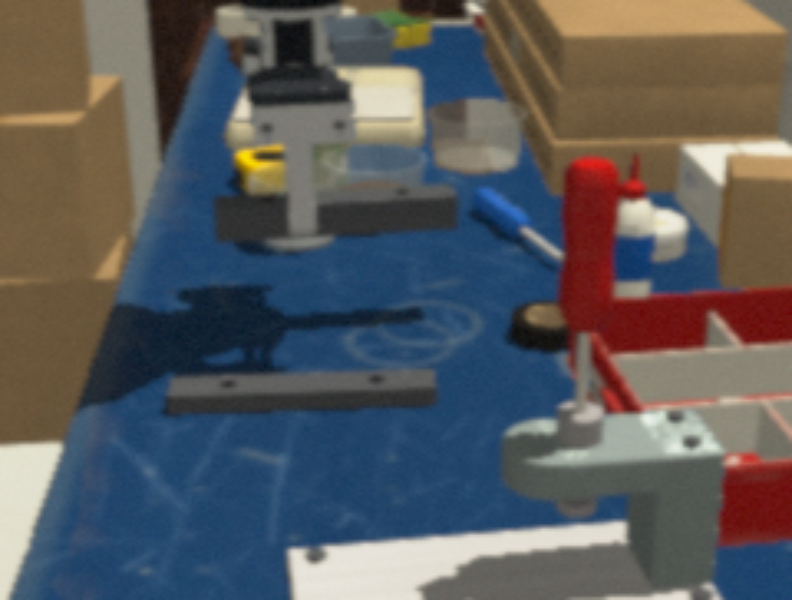

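The block is lifted and level, from (216,215) to (457,205) in the crop. The opening is 30 mm and the weight is about 4.5 N. Now I'll carry it to the fixture.

```bash
python3 -m crank '[{"x":0.03,"y":0.005,"z":-0.03,"rx":0,"ry":0,"rz":-0.001,"grip":255},{"x":0.07,"y":0.01,"z":-0.042,"rx":0,"ry":0,"rz":-0.002,"grip":255},{"x":0.12,"y":0.018,"z":-0.042,"rx":0,"ry":0,"rz":-0.004,"grip":255},{"x":0.17,"y":0.025,"z":-0.042,"rx":0,"ry":0,"rz":-0.004,"grip":255},{"x":0.22,"y":0.032,"z":-0.042,"rx":0,"ry":0,"rz":-0.004,"grip":255},{"x":0.27,"y":0.037,"z":-0.042,"rx":0,"ry":0,"rz":-0.004,"grip":255},{"x":0.315,"y":0.042,"z":-0.042,"rx":0,"ry":0,"rz":-0.004,"grip":255},{"x":0.35,"y":0.046,"z":-0.042,"rx":0,"ry":0,"rz":-0.004,"grip":255},{"x":0.374,"y":0.048,"z":-0.042,"rx":0,"ry":0,"rz":-0.004,"grip":255},{"x":0.374,"y":0.048,"z":-0.042,"rx":0,"ry":0,"rz":-0.004,"grip":255}]'; python3 w.py '[[454.9,5.8,40,-1.4848],[454.9,5.8,28,-1.4848]]'
```

```text
time_s: 8.7
tcp_pos: [454.5, 4.6, 138.8]
tool_rot: [3.14, -0.0, -1.487]
ft_force: [-0.1, -0.7, -5.3]
width: 0.318
t 8.7 [454.5   4.6 138.8] [ 3.1402e+00 -3.0000e-04 -1.4873e+00] q [ 0.29  0.2  -0.49  2.14  0.13  0.83 -1.76] F [-0.1 -0.7 -5.3] T [ 0.044  0.146 -0.011] w 0.318
[-0.0012 -0.0006  0.0988] [ 0.0014 -0.0003 -0.0025]
[-0.0012 -0.0006  0.1108] [ 0.0014 -0.0003 -0.0025]
```

```bash
python3 -m crank '[{"x":-0.001,"y":0,"z":0.02,"rx":0,"ry":0,"rz":-0.002,"grip":255},{"x":-0.001,"y":0,"z":0.04,"rx":0,"ry":0,"rz":-0.002,"grip":255},{"x":-0.001,"y":0,"z":0.06,"rx":0,"ry":0,"rz":-0.002,"grip":255},{"x":-0.001,"y":0,"z":0.08,"rx":0,"ry":0,"rz":-0.002,"grip":255},{"x":-0.001,"y":0,"z":0.095,"rx":0,"ry":0,"rz":-0.002,"grip":255},{"x":-0.001,"y":0,"z":0.103,"rx":0,"ry":0,"rz":-0.002,"grip":255},{"x":-0.001,"y":0,"z":0.106,"rx":0,"ry":0,"rz":-0.002,"grip":255},{"x":-0.001,"y":0,"z":0.106,"rx":0,"ry":0,"rz":-0.002,"grip":255},{"x":-0.001,"y":0,"z":0.106,"rx":0,"ry":0,"rz":-0.002,"grip":255},{"x":-0.001,"y":0,"z":0.106,"rx":0,"ry":0,"rz":-0.002,"grip":255}]'
python3 - <<'E'
from h import *
from w import go
t=grab('top');s=grab('side')
cv2.imwrite('pics/c_side.png',cv2.resize(s['color'][200:350,250:450,::-1],None,fx=4,fy=4))
cv2.imwrite('pics/c_top.png',cv2.resize(t['color'][100:300,340:460,::-1],None,fx=3,fy=3))
go([[454.9,5.8,28,-1.4848],[522.7,11.7,28,-1.4848]])
E
```

```text
time_s: 9.95
tcp_pos: [455.3, 7.4, 33.9]
tool_rot: [-3.141, -0.0, -1.483]
ft_force: [0.6, 1.1, -3.7]
width: 0.314
t 10.05 [455.2   7.4  33.7] [-3.1411e+00 -1.0000e-04 -1.4826e+00] q [ 0.21  0.38 -0.43  2.21  0.28  0.6  -1.91] F [ 0.2 -0.2 -4.1] T [-0.031  0.084 -0.039] w 0.314
[0.0015 0.0004 0.0057] [-0.0005 -0.      0.0022]
[ 0.0016 -0.0676  0.0058] [-0.0005 -0.      0.0022]
```

View pics/c_side.png

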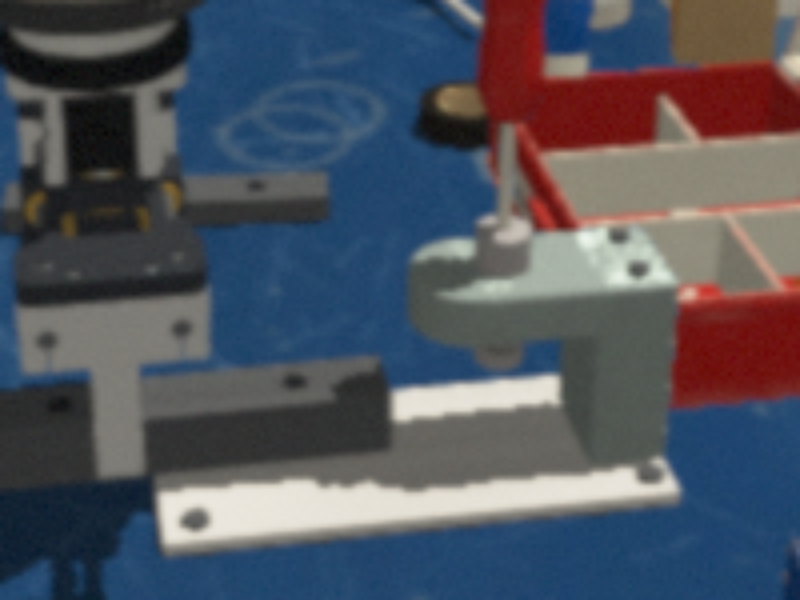

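View pics/c_top.png

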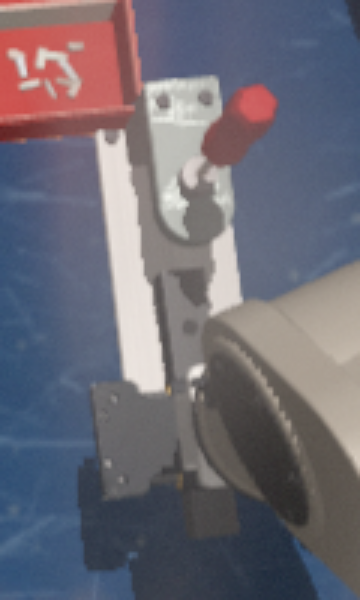

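The block hangs in line with the arm, its end near (388,410) in the side crop and clear of the arm. I'll check that its end is centred on the screw axis.

Run:
```python
from h import *
t=grab('top');s=grab('side')
fx,fy,a=619.3,20.0,0.086
def inv(p): d=np.array(p[:2])-[fx,fy]; return np.round([np.cos(a)*d[0]+np.sin(a)*d[1],-np.sin(a)*d[0]+np.cos(a)*d[1]],1)
for U,z in(((163,270),46),((212,270),46),((124,391),8)): print(inv(onz(t,(np.array(U)+.5)/3-.5+[340,100],z)))
for U,z in(((388,447),16),((388,370),46),((157,550),8),((680,497),8)): print('s',inv(onz(s,(np.array(U)+.5)/4-.5+[250,200],z)))
```

```text
[-47.4  15.6]
[-50.4 -17.7]
[-123.5   45.1]
s [-49.8  -7.6]
s [-47.5   6.2]
s [-152.9  -48.6]
s [ 67.2 -49.2]
```

```bash
python3 -m crank '[{"x":0.001,"y":0,"z":0.003,"rx":0,"ry":0,"rz":0.002,"grip":255},{"x":0.001,"y":0,"z":0.006,"rx":0,"ry":0,"rz":0.002,"grip":255},{"x":0.001,"y":0,"z":0.006,"rx":0,"ry":0,"rz":0.002,"grip":255},{"x":0.001,"y":-0.012,"z":0.006,"rx":0,"ry":0,"rz":0.002,"grip":255},{"x":0.001,"y":-0.025,"z":0.006,"rx":0,"ry":0,"rz":0.002,"grip":255},{"x":0.001,"y":-0.04,"z":0.006,"rx":0,"ry":0,"rz":0.002,"grip":255},{"x":0.001,"y":-0.055,"z":0.006,"rx":0,"ry":0,"rz":0.002,"grip":255},{"x":0.001,"y":-0.068,"z":0.006,"rx":0,"ry":0,"rz":0.002,"grip":255},{"x":0.001,"y":-0.068,"z":0.006,"rx":0,"ry":0,"rz":0.002,"grip":255},{"x":0.001,"y":-0.068,"z":0.006,"rx":0,"ry":0,"rz":0.002,"grip":255}]'
python3 - <<'E'
from h import *
from w import go
t=grab('top');s=grab('side')
cv2.imwrite('pics/d_side.png',cv2.resize(s['color'][200:350,250:450,::-1],None,fx=4,fy=4))
cv2.imwrite('pics/d_top.png',cv2.resize(t['color'][100:300,340:460,::-1],None,fx=3,fy=3))
go([[522.7,11.7,25.5,-1.4848]])
E
```

```text
time_s: 11.4
tcp_pos: [522.3, 12.4, 27.3]
tool_rot: [3.141, 0.0, -1.484]
ft_force: [0.3, 0.4, -4.5]
width: 0.312
t 11.5 [522.3  12.3  27.5] [ 3.1411e+00 -1.0000e-04 -1.4844e+00] q [ 0.19  0.47 -0.41  2.07  0.3   0.65 -1.91] F [ 0.  -0.5 -5.5] T [0.014 0.121 0.009] w 0.316
[ 0.0007 -0.0004  0.002 ] [ 0.0005 -0.0001  0.0004]
```

View pics/d_side.png

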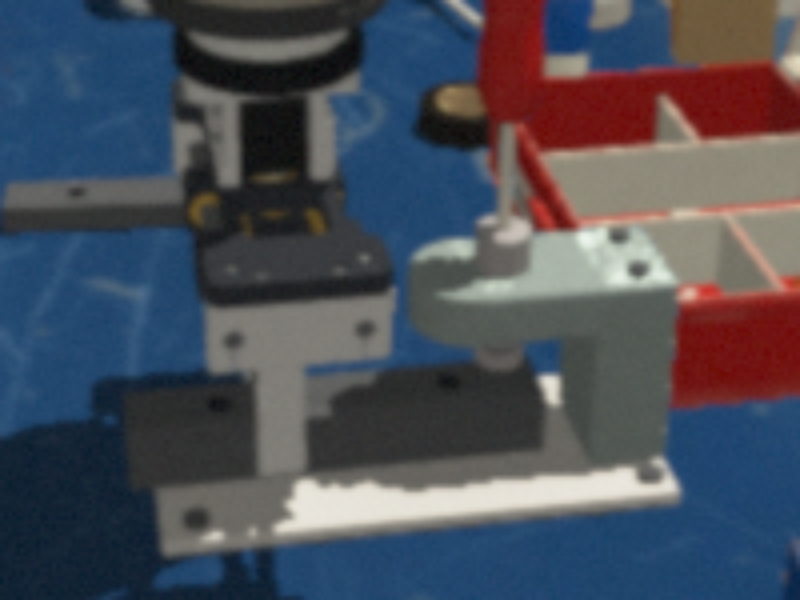

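View pics/d_top.png

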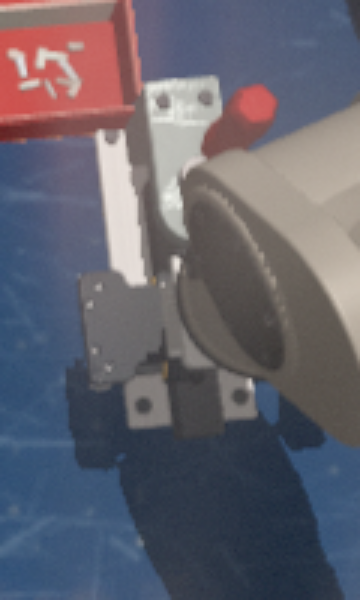

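The block's front end, at (542,400) in the side crop, reaches past the foot at (500,355) with a gap above it. The force reads only the block's weight. I'll lower the last 2 mm, release and back away up.

```bash
python3 -m crank '[{"x":0.0005,"y":0,"z":0.001,"rx":0,"ry":0,"rz":0,"grip":255},{"x":0.0005,"y":0,"z":0.002,"rx":0,"ry":0,"rz":0,"grip":255},{"x":0.0005,"y":0,"z":0.002,"rx":0,"ry":0,"rz":0,"grip":255},{"x":0.0005,"y":0,"z":0.002,"rx":0,"ry":0,"rz":0,"grip":80},{"x":0.0005,"y":0,"z":0.002,"rx":0,"ry":0,"rz":0,"grip":0},{"x":0.0005,"y":0,"z":0.002,"rx":0,"ry":0,"rz":0,"grip":0},{"x":0.0005,"y":0,"z":0.002,"rx":0,"ry":0,"rz":0,"grip":0},{"x":0.0005,"y":0,"z":0.002,"rx":0,"ry":0,"rz":0,"grip":0},{"x":0.0005,"y":0,"z":0.002,"rx":0,"ry":0,"rz":0,"grip":0},{"x":0.0005,"y":0,"z":0.002,"rx":0,"ry":0,"rz":0,"grip":0}]'; python3 w.py '[[480,8,60,-1.4848],[480,8,340,-1.4848],[619.3,20,340,-0.2],[619.3,20,219,-0.2]]'
```

```text
time_s: 12.75
tcp_pos: [522.9, 11.9, 25.5]
tool_rot: [3.142, 0.0, -1.484]
ft_force: [0.1, 0.1, -0.1]
width: 0.993
t 12.75 [522.9  11.9  25.5] [ 3.1416e+00  1.0000e-04 -1.4845e+00] q [ 0.19  0.48 -0.41  2.07  0.3   0.65 -1.91] F [ 0.1  0.1 -0.1] T [-0.012  0.046 -0.035] w 0.993
[ 0.0002  0.043  -0.0345] [0.     0.0001 0.0003]
[ 2.000e-04  4.310e-02 -3.145e-01] [0.     0.0001 0.0003]
[ 3.000e-04 -9.680e-02 -3.145e-01] [-0.0000e+00  1.0000e-04 -1.2845e+00]
[ 0.0003 -0.0968 -0.1935] [-0.0000e+00  1.0000e-04 -1.2845e+00]
```

Released; the external force is back to zero. I'll rise back and up, then turn the tool for the driver grip.

```bash
python3 -m crank '[{"x":0,"y":0.01,"z":-0.02,"rx":0,"ry":0,"rz":0,"grip":0},{"x":0,"y":0.03,"z":-0.05,"rx":0,"ry":0,"rz":0,"grip":0},{"x":0,"y":0.043,"z":-0.09,"rx":0,"ry":0,"rz":0,"grip":0},{"x":0,"y":0.043,"z":-0.135,"rx":0,"ry":0,"rz":0,"grip":0},{"x":0,"y":0.043,"z":-0.18,"rx":0,"ry":0,"rz":-0.1,"grip":0},{"x":0,"y":0.043,"z":-0.225,"rx":0,"ry":0,"rz":-0.25,"grip":0},{"x":0,"y":0.043,"z":-0.27,"rx":0,"ry":0,"rz":-0.4,"grip":0},{"x":0,"y":0.043,"z":-0.3145,"rx":0,"ry":0,"rz":-0.55,"grip":0},{"x":0,"y":0.043,"z":-0.3145,"rx":0,"ry":0,"rz":-0.7,"grip":0},{"x":0,"y":0.043,"z":-0.3145,"rx":0,"ry":0,"rz":-0.85,"grip":0}]'
python3 - <<'E'
from h import *
from w import go
t=grab('top');s=grab('side')
cv2.imwrite('pics/e_side.png',cv2.resize(s['color'][150:350,250:450,::-1],None,fx=3.9,fy=3))
cv2.imwrite('pics/e_top.png',cv2.resize(t['color'][100:300,340:460,::-1],None,fx=3,fy=3))
for c,n in((t,'top'),(s,'side')):
    for g in('driver','screw_foot'):
        r=robot.regions_of(n,g)
        if r:
            ys,xs=np.nonzero(r[0]['region']); print(n,g,r[0]['p'],r[0]['xy'],xs.min(),xs.max(),ys.min(),ys.max())
for z in(170,214,261): print(z,proj(s,[619.3,20.3,z]).round(1),proj(t,[619.3,20.3,z]).round(1))
go([[619.3,20.3,340,-0.2],[619.3,20.3,219,-0.2]])
E
```

```text
time_s: 14.0
tcp_pos: [480.1, 8.2, 340.5]
tool_rot: [-3.141, -0.001, -0.63]
ft_force: [0.4, -0.1, 0.0]
width: 0.996
side driver 0.94 [377.4, 196.9] 370 387 172 246
side screw_foot 0.54 [379.0, 290.4] 371 379 287 291
170 [377.  227.3] [412. 150.]
214 [378.1 202.3] [417.8 143. ]
261 [379.4 174.2] [424.7 134.6]
t 14.3 [480.    8.2 339.9] [ 3.1415e+00  2.0000e-04 -6.3740e-01] q [ 0.4   0.04 -0.56  1.84  0.02  1.27 -0.8 ] F [-0.3  0.  -0.3] T [-0.023 -0.016 -0.03 ] w 1.0
[ 1.048e-01 -9.260e-02 -1.000e-04] [ 0.000e+00  2.000e-04 -4.374e-01]
[ 0.1048 -0.0926  0.1209] [ 0.000e+00  2.000e-04 -4.374e-01]
```

View pics/e_side.png

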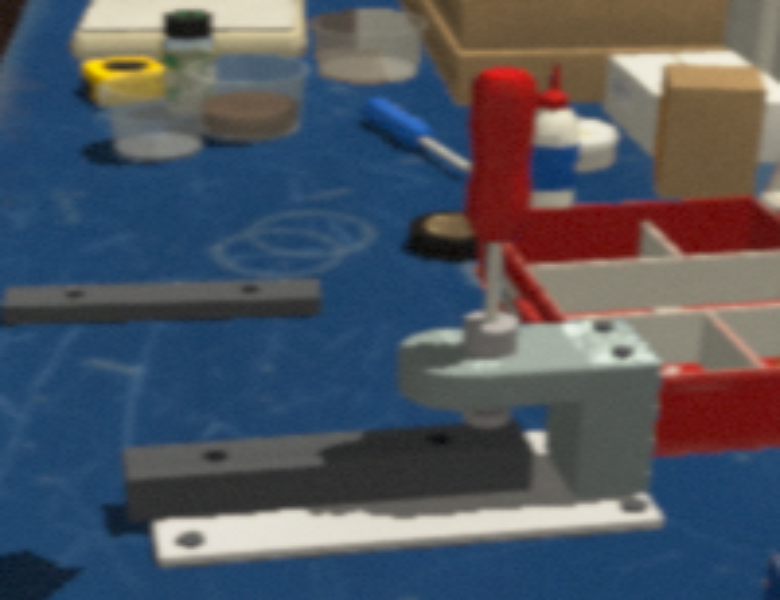

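View pics/e_top.png

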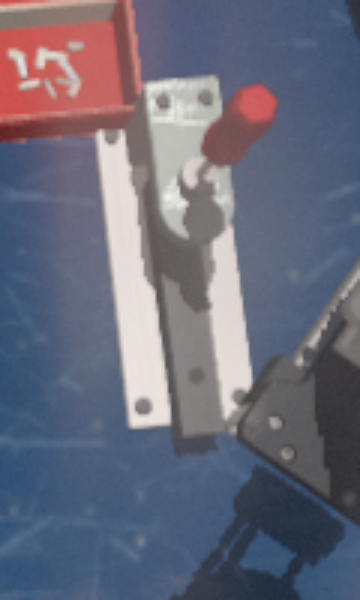

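The block lies flat on the plate with its front end at (528,460) in the side crop, beyond the foot at (487,418). The projected driver axis agrees with the image: column 378.1 predicted, 378 seen. I'll move over the driver.

```bash
python3 -m crank '[{"x":0.02,"y":-0.018,"z":0,"rx":0,"ry":0,"rz":-0.1,"grip":0},{"x":0.045,"y":-0.04,"z":0,"rx":0,"ry":0,"rz":-0.2,"grip":0},{"x":0.075,"y":-0.066,"z":0,"rx":0,"ry":0,"rz":-0.3,"grip":0},{"x":0.095,"y":-0.084,"z":0,"rx":0,"ry":0,"rz":-0.38,"grip":0},{"x":0.1048,"y":-0.0926,"z":0,"rx":0,"ry":0,"rz":-0.437,"grip":0},{"x":0.1048,"y":-0.0926,"z":0,"rx":0,"ry":0,"rz":-0.437,"grip":0},{"x":0.1048,"y":-0.0926,"z":0.02,"rx":0,"ry":0,"rz":-0.437,"grip":0},{"x":0.1048,"y":-0.0926,"z":0.04,"rx":0,"ry":0,"rz":-0.437,"grip":0},{"x":0.1048,"y":-0.0926,"z":0.05,"rx":0,"ry":0,"rz":-0.437,"grip":0},{"x":0.1048,"y":-0.0926,"z":0.05,"rx":0,"ry":0,"rz":-0.437,"grip":0}]'
python3 - <<'E'
from h import *
from w import go
s=grab('side');t=grab('top')
cv2.imwrite('pics/f_side.png',cv2.resize(s['color'][50:300,280:480,::-1],None,fx=2.4,fy=2.4))
cv2.imwrite('pics/f_top.png',cv2.resize(t['color'][60:260,320:520,::-1],None,fx=2.5,fy=2.5))
go([[619.3,20.3,219,-0.2]])
E
```

```text
time_s: 15.55
tcp_pos: [618.9, 20.6, 289.4]
tool_rot: [3.141, 0.001, -0.198]
ft_force: [-0.1, -0.0, 0.5]
width: 0.999
t 15.65 [619.5  20.7 290.6] [-3.1414e+00 -6.0000e-04 -1.9780e-01] q [ 0.32  0.34 -0.59  1.62  0.2   1.24 -0.5 ] F [ 0.1 -0.5  0.5] T [-0.01  -0.082  0.014] w 1.004
[-0.0002  0.0005  0.0716] [-0.0002 -0.0006  0.0022]
```

View pics/f_side.png

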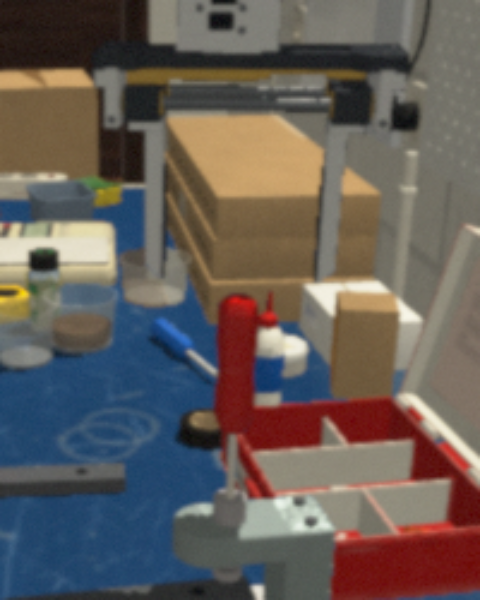

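View pics/f_top.png

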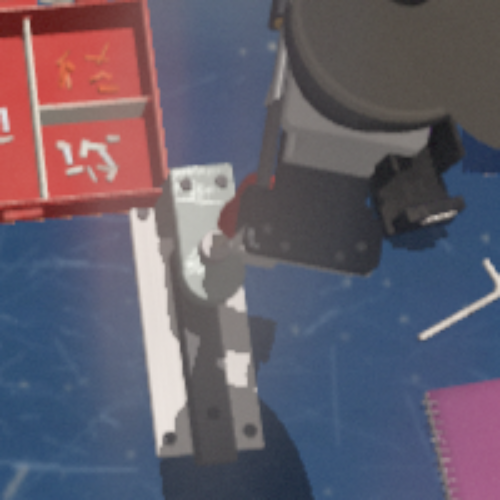

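The fingers, at columns 155 and 333 in the crop, straddle the handle at column 237. I'll descend and grip lightly.

```bash
python3 -m crank '[{"x":0,"y":0,"z":0.03,"rx":0,"ry":0,"rz":0,"grip":0},{"x":0,"y":0,"z":0.06,"rx":0,"ry":0,"rz":0,"grip":0},{"x":0,"y":0,"z":0.071,"rx":0,"ry":0,"rz":0,"grip":0},{"x":0,"y":0,"z":0.071,"rx":0,"ry":0,"rz":0,"grip":120},{"x":0,"y":0,"z":0.071,"rx":0,"ry":0,"rz":0,"grip":255},{"x":0,"y":0,"z":0.071,"rx":0,"ry":0,"rz":0,"grip":255},{"x":0,"y":0,"z":0.071,"rx":0,"ry":0,"rz":0,"grip":255},{"x":0,"y":0,"z":0.071,"rx":0,"ry":0,"rz":0,"grip":255},{"x":0,"y":0,"z":0.071,"rx":0,"ry":0,"rz":0,"grip":255},{"x":0,"y":0,"z":0.071,"rx":0,"ry":0,"rz":0,"grip":255}]' 15
python3 - <<'E'
from h import *
from w import go
s=grab('side')
cv2.imwrite('pics/g_side.png',cv2.resize(s['color'][100:300,280:480,::-1],None,fx=3,fy=3))
go([])
E
```

```text
time_s: 16.9
tcp_pos: [619.4, 20.7, 219.0]
tool_rot: [-3.142, -0.0, -0.197]
ft_force: [7.4, -0.6, 0.2]
width: 0.29
t 16.95 [619.9  20.5 219.1] [-3.1413e+00 -1.1000e-03 -1.9760e-01] q [ 0.31  0.39 -0.58  1.71  0.24  1.11 -0.54] F [ 2.9  1.4 -2.9] T [ 0.119 -0.433  0.028] w 0.279
```

View pics/g_side.png

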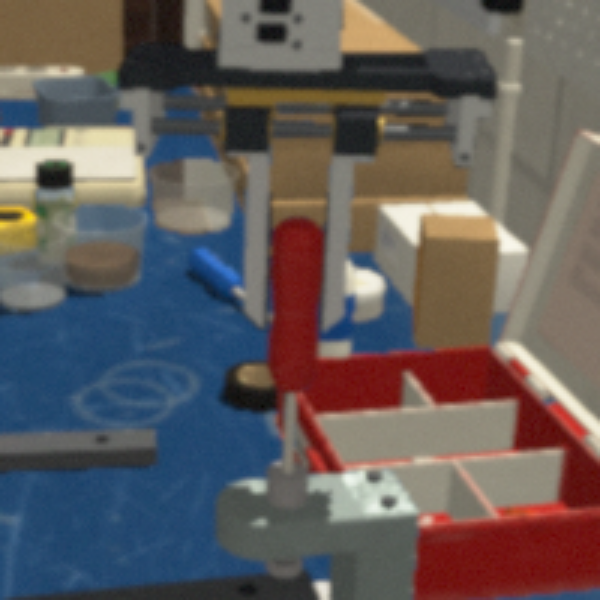

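The fingers close on the handle at (295,290) in the crop; the opening is 26 mm, which matches the handle. I'll turn clockwise, which is +rz, starting with 0.6 rad and keeping an eye on the torque.

```bash
python3 -m crank '[{"x":0,"y":0,"z":0,"rx":0,"ry":0,"rz":0.07,"grip":255},{"x":0,"y":0,"z":0,"rx":0,"ry":0,"rz":0.14,"grip":255},{"x":0,"y":0,"z":0,"rx":0,"ry":0,"rz":0.21,"grip":255},{"x":0,"y":0,"z":0,"rx":0,"ry":0,"rz":0.28,"grip":255},{"x":0,"y":0,"z":0,"rx":0,"ry":0,"rz":0.35,"grip":255},{"x":0,"y":0,"z":0,"rx":0,"ry":0,"rz":0.42,"grip":255},{"x":0,"y":0,"z":0,"rx":0,"ry":0,"rz":0.49,"grip":255},{"x":0,"y":0,"z":0,"rx":0,"ry":0,"rz":0.55,"grip":255},{"x":0,"y":0,"z":0,"rx":0,"ry":0,"rz":0.6,"grip":255},{"x":0,"y":0,"z":0,"rx":0,"ry":0,"rz":0.6,"grip":255}]' 15
python3 - <<'E'
from h import *
from w import go
s=grab('side')
cv2.imwrite('pics/h_side.png',cv2.resize(s['color'][240:330,320:440,::-1],None,fx=6,fy=6))
go([])
E
```

```text
time_s: 18.2
tcp_pos: [620.6, 20.1, 219.1]
tool_rot: [-3.14, -0.002, -0.799]
ft_force: [9.0, -3.5, -4.5]
width: 0.286
t 18.25 [620.6  20.1 219.1] [-3.1399e+00 -1.9000e-03 -7.9820e-01] q [ 0.23  0.37 -0.46  1.71  0.19  1.1  -1.09] F [ 9.7 -2.4 -5.2] T [-0.485 -2.161 -0.031] w 0.277
```

View pics/h_side.png

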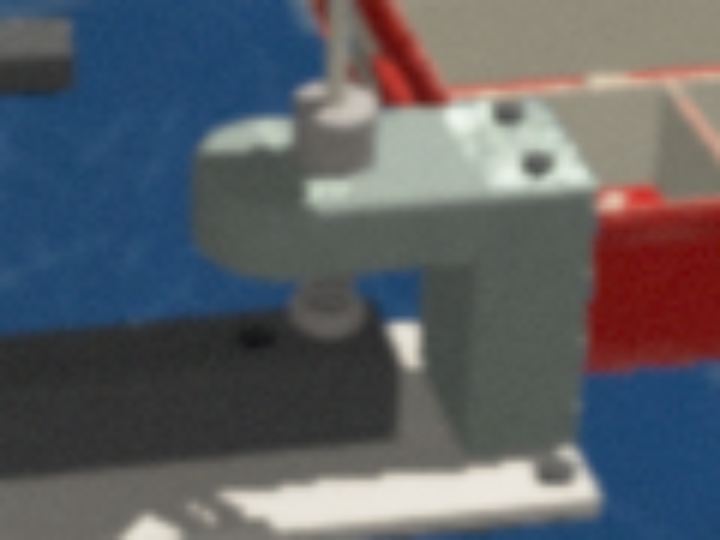

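The foot has come down, with its neck now showing at (328,285) in the crop and its bottom at about row 338. I'll estimate the remaining gap by projecting the foot's rim at different heights.

```bash
python3 - <<'E'
from h import *
s=grab('side')
def low(z,X=(619.3,20.3)):
    P=[proj(s,[X[0]+11*np.cos(a),X[1]+11*np.sin(a),z]) for a in np.linspace(0,6.28,60)]
    P=np.array(P); return P[:,1].max().round(2)
for z in(54,52,50,48,46,44,42,40,38): r=low(z); print(z,r,'crop row',(r+.5-240)*6-.5)
E
python3 - <<'E'
import cv2,numpy as np
a=cv2.imread('pics/h_side.png');print(a[300:360:3,328].tolist())
b=cv2.imread('pics/e_side.png');print(b[395:445:3,487].tolist())
E
```

```text
54 291.4 crop row 310.89999999999986
52 292.38 crop row 316.78
50 293.37 crop row 322.72
48 294.35 crop row 328.60000000000014
46 295.33 crop row 334.4799999999999
44 296.31 crop row 340.36
42 297.29 crop row 346.2400000000001
40 298.26 crop row 352.05999999999995
38 299.23 crop row 357.8800000000001
[[74, 76, 77], [73, 75, 76], [71, 72, 73], [70, 71, 73], [76, 78, 80], [81, 85, 86], [86, 90, 91], [90, 94, 96], [90, 94, 97], [91, 95, 97], [88, 92, 95], [85, 88, 91], [73, 77, 78], [63, 67, 66], [55, 58, 57], [47, 51, 49], [45, 48, 47], [44, 45, 45], [47, 48, 46], [50, 50, 47]]
[[81, 86, 80], [79, 86, 78], [79, 85, 79], [79, 85, 80], [78, 81, 78], [76, 77, 77], [71, 72, 74], [76, 78, 81], [82, 86, 88], [85, 88, 90], [79, 81, 83], [65, 67, 67], [48, 49, 48], [43, 44, 41], [42, 42, 42], [41, 42, 41], [41, 43, 41]]
```

The foot is at about 44–45 mm, so roughly 0.55 rad remains. I'll turn 0.4 rad now, shifting 1 mm toward the driver axis to relieve the side force.

```bash
python3 -m crank '[{"x":0.0005,"y":-0.0003,"z":0,"rx":0,"ry":0,"rz":0.05,"grip":255},{"x":0.001,"y":-0.0006,"z":0,"rx":0,"ry":0,"rz":0.1,"grip":255},{"x":0.001,"y":-0.0006,"z":0,"rx":0,"ry":0,"rz":0.15,"grip":255},{"x":0.001,"y":-0.0006,"z":0,"rx":0,"ry":0,"rz":0.2,"grip":255},{"x":0.001,"y":-0.0006,"z":0,"rx":0,"ry":0,"rz":0.25,"grip":255},{"x":0.001,"y":-0.0006,"z":0,"rx":0,"ry":0,"rz":0.3,"grip":255},{"x":0.001,"y":-0.0006,"z":0,"rx":0,"ry":0,"rz":0.35,"grip":255},{"x":0.001,"y":-0.0006,"z":0,"rx":0,"ry":0,"rz":0.4,"grip":255},{"x":0.001,"y":-0.0006,"z":0,"rx":0,"ry":0,"rz":0.4,"grip":255},{"x":0.001,"y":-0.0006,"z":0,"rx":0,"ry":0,"rz":0.4,"grip":255}]' 15
python3 - <<'E'
from h import *
from w import go
s=grab('side')
im=cv2.resize(s['color'][240:330,320:440,::-1],None,fx=6,fy=6); print(im[300:372:4,328,1])
cv2.imwrite('pics/i_side.png',im)
for i in range(4): grab('side'); q=robot.state(); print(q['ft_force'].round(1),q['ft_torque'].round(3))
go([])
E
```

```text
time_s: 19.55
tcp_pos: [621.1, 19.6, 219.0]
tool_rot: [-3.141, -0.001, -1.198]
ft_force: [5.5, -4.5, -0.9]
width: 0.278
[81 79 78 78 77 74 78 84 91 94 94 92 81 70 57 52 50 50]
[ 4.5 -4.6 -2.4] [-0.717 -1.024 -0.059]
[ 4.5 -3.  -1.3] [-0.712 -1.024 -0.046]
[ 4.  -3.4 -2. ] [-0.692 -1.05  -0.063]
[ 4.  -3.3 -2.6] [-0.682 -1.038 -0.025]
t 19.8 [621.1  19.6 219.1] [-3.1407e+00 -9.0000e-04 -1.1982e+00] q [ 0.17  0.37 -0.39  1.71  0.15  1.09 -1.47] F [ 4.  -3.3 -2.6] T [-0.682 -1.038 -0.025] w 0.285
```

View pics/i_side.png

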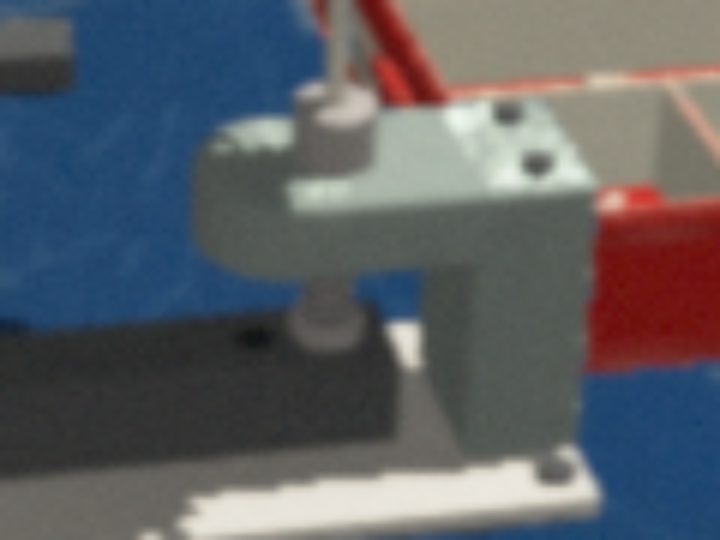

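The foot moved down 4.8 mm, as 0.4 rad predicts, and about 2 mm remains. I'll take small steps now and read the torque after each.

```bash
cat > r.py <<'E'
from h import *
import sys
T=[];Fz=[]
for i in range(6):
    s=grab('side'); q=robot.state(); T.append(q['ft_torque']); Fz.append(q['ft_force'])
im=cv2.resize(s['color'][240:330,320:440,::-1],None,fx=6,fy=6); cv2.imwrite('pics/'+sys.argv[1],im)
c=im[330:375,328,1].astype(float); print('edge',330+np.argmax(c<70),'t',round(q['time_s'],2),'F',np.mean(Fz,0).round(2),'T',np.mean(T,0).round(3),'yaw',q['tool_rot'][2].round(4),'w',round(q['width'],3))
E
python3 -m crank '[{"x":0,"y":0,"z":0,"rx":0,"ry":0,"rz":0.02,"grip":255},{"x":0,"y":0,"z":0,"rx":0,"ry":0,"rz":0.04,"grip":255},{"x":0,"y":0,"z":0,"rx":0,"ry":0,"rz":0.05,"grip":255},{"x":0,"y":0,"z":0,"rx":0,"ry":0,"rz":0.06,"grip":255},{"x":0,"y":0,"z":0,"rx":0,"ry":0,"rz":0.07,"grip":255},{"x":0,"y":0,"z":0,"rx":0,"ry":0,"rz":0.08,"grip":255},{"x":0,"y":0,"z":0,"rx":0,"ry":0,"rz":0.08,"grip":255},{"x":0,"y":0,"z":0,"rx":0,"ry":0,"rz":0.08,"grip":255},{"x":0,"y":0,"z":0,"rx":0,"ry":0,"rz":0.08,"grip":255},{"x":0,"y":0,"z":0,"rx":0,"ry":0,"rz":0.08,"grip":255}]' 15; python3 r.py j1.png
```

```text
time_s: 21.05
tcp_pos: [621.1, 19.5, 219.1]
tool_rot: [-3.141, -0.001, -1.278]
ft_force: [4.8, -4.0, -2.6]
width: 0.278
edge 355 t 21.35 F [ 4.82 -3.81 -2.06] T [-0.828 -1.08   0.051] yaw -1.2782 w 0.282
```

```bash
python3 -m crank '[{"x":0,"y":0,"z":0,"rx":0,"ry":0,"rz":0.01,"grip":255},{"x":0,"y":0,"z":0,"rx":0,"ry":0,"rz":0.02,"grip":255},{"x":0,"y":0,"z":0,"rx":0,"ry":0,"rz":0.03,"grip":255},{"x":0,"y":0,"z":0,"rx":0,"ry":0,"rz":0.04,"grip":255},{"x":0,"y":0,"z":0,"rx":0,"ry":0,"rz":0.04,"grip":255},{"x":0,"y":0,"z":0,"rx":0,"ry":0,"rz":0.04,"grip":255},{"x":0,"y":0,"z":0,"rx":0,"ry":0,"rz":0.04,"grip":255},{"x":0,"y":0,"z":0,"rx":0,"ry":0,"rz":0.04,"grip":255},{"x":0,"y":0,"z":0,"rx":0,"ry":0,"rz":0.04,"grip":255},{"x":0,"y":0,"z":0,"rx":0,"ry":0,"rz":0.04,"grip":255}]' 15; python3 r.py j2.png
```

```text
time_s: 22.6
tcp_pos: [621.1, 19.4, 219.1]
tool_rot: [-3.141, -0.001, -1.318]
ft_force: [4.3, -4.2, -2.4]
width: 0.28
edge 356 t 22.9 F [ 4.98 -3.75 -2.36] T [-0.853 -1.143  0.032] yaw -1.3183 w 0.288
```

View pics/j2.png

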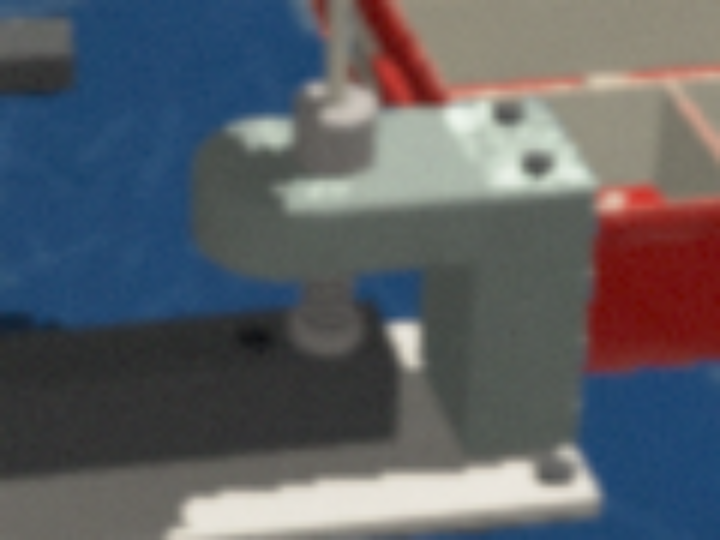

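The foot's bottom is at about row 355 in the crop, nearly on the block, and the torque hasn't risen yet. I'll continue in small steps.

```bash
python3 -m crank '[{"x":0,"y":0,"z":0,"rx":0,"ry":0,"rz":0.01,"grip":255},{"x":0,"y":0,"z":0,"rx":0,"ry":0,"rz":0.02,"grip":255},{"x":0,"y":0,"z":0,"rx":0,"ry":0,"rz":0.03,"grip":255},{"x":0,"y":0,"z":0,"rx":0,"ry":0,"rz":0.04,"grip":255},{"x":0,"y":0,"z":0,"rx":0,"ry":0,"rz":0.04,"grip":255},{"x":0,"y":0,"z":0,"rx":0,"ry":0,"rz":0.04,"grip":255},{"x":0,"y":0,"z":0,"rx":0,"ry":0,"rz":0.04,"grip":255},{"x":0,"y":0,"z":0,"rx":0,"ry":0,"rz":0.04,"grip":255},{"x":0,"y":0,"z":0,"rx":0,"ry":0,"rz":0.04,"grip":255},{"x":0,"y":0,"z":0,"rx":0,"ry":0,"rz":0.04,"grip":255}]' 15; python3 r.py j3.png
```

```text
time_s: 24.15
tcp_pos: [621.2, 19.3, 219.1]
tool_rot: [-3.14, -0.001, -1.358]
ft_force: [4.4, -5.9, -2.7]
width: 0.28
edge 357 t 24.45 F [ 5.33 -4.83 -2.3 ] T [-0.95  -1.143  0.18 ] yaw -1.3581 w 0.282
```

The torque jumped from 0.03 to 0.18 N m and the foot's edge is at row 357, about 38 mm: contact. I'll confirm with one tiny step, which the light grip limits.

```bash
python3 -m crank '[{"x":0,"y":0,"z":0,"rx":0,"ry":0,"rz":0.005,"grip":255},{"x":0,"y":0,"z":0,"rx":0,"ry":0,"rz":0.01,"grip":255},{"x":0,"y":0,"z":0,"rx":0,"ry":0,"rz":0.015,"grip":255},{"x":0,"y":0,"z":0,"rx":0,"ry":0,"rz":0.015,"grip":255},{"x":0,"y":0,"z":0,"rx":0,"ry":0,"rz":0.015,"grip":255},{"x":0,"y":0,"z":0,"rx":0,"ry":0,"rz":0.015,"grip":255},{"x":0,"y":0,"z":0,"rx":0,"ry":0,"rz":0.015,"grip":255},{"x":0,"y":0,"z":0,"rx":0,"ry":0,"rz":0.015,"grip":255},{"x":0,"y":0,"z":0,"rx":0,"ry":0,"rz":0.015,"grip":255},{"x":0,"y":0,"z":0,"rx":0,"ry":0,"rz":0.015,"grip":255}]' 15; python3 r.py j4.png
```

```text
time_s: 25.7
tcp_pos: [621.2, 19.3, 219.1]
tool_rot: [-3.14, -0.001, -1.373]
ft_force: [5.3, -5.1, -2.2]
width: 0.278
edge 357 t 26.0 F [ 5.03 -4.65 -2.2 ] T [-0.989 -1.172  0.274] yaw -1.3731 w 0.28
```

View pics/j4.png

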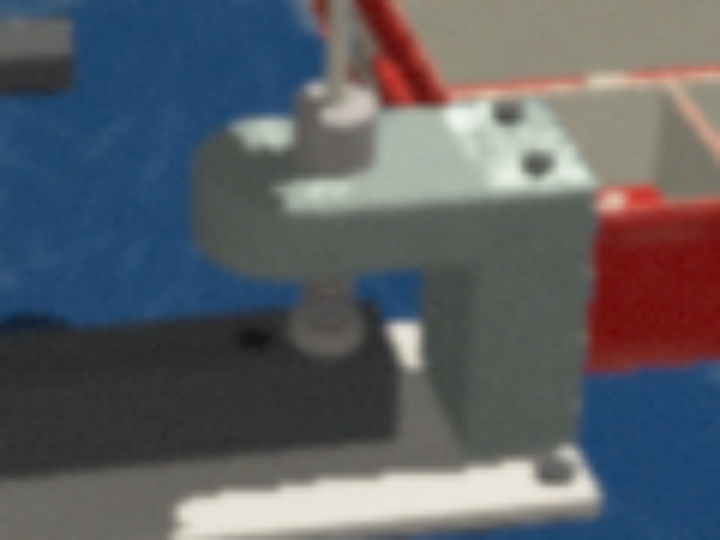

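Contact is confirmed: the torque rose to 0.27 N m while the foot's edge stayed at row 357. I'll ease off the wind-up by 0.02 rad and open the fingers.

```bash
python3 -m crank '[{"x":0,"y":0,"z":0,"rx":0,"ry":0,"rz":-0.01,"grip":255},{"x":0,"y":0,"z":0,"rx":0,"ry":0,"rz":-0.02,"grip":255},{"x":0,"y":0,"z":0,"rx":0,"ry":0,"rz":-0.02,"grip":255},{"x":0,"y":0,"z":0,"rx":0,"ry":0,"rz":-0.02,"grip":80},{"x":0,"y":0,"z":0,"rx":0,"ry":0,"rz":-0.02,"grip":0},{"x":0,"y":0,"z":0,"rx":0,"ry":0,"rz":-0.02,"grip":0},{"x":0,"y":0,"z":0,"rx":0,"ry":0,"rz":-0.02,"grip":0},{"x":0,"y":0,"z":0,"rx":0,"ry":0,"rz":-0.02,"grip":0},{"x":0,"y":0,"z":0,"rx":0,"ry":0,"rz":-0.02,"grip":0},{"x":0,"y":0,"z":0,"rx":0,"ry":0,"rz":-0.02,"grip":0}]' 15; python3 r.py k.png
```

```text
time_s: 27.25
tcp_pos: [620.5, 20.4, 219.0]
tool_rot: [-3.142, 0.0, -1.352]
ft_force: [-0.6, 0.2, -1.0]
width: 0.983
edge 357 t 27.55 F [-0.26  0.11  0.04] T [-0.001  0.006  0.014] yaw -1.3525 w 1.0
```

```bash
python3 -m crank '[{"x":0,"y":0,"z":-0.02,"rx":0,"ry":0,"rz":0,"grip":0},{"x":0,"y":0,"z":-0.05,"rx":0,"ry":0,"rz":0,"grip":0},{"x":0,"y":0,"z":-0.08,"rx":0,"ry":0,"rz":0,"grip":0},{"x":0,"y":0,"z":-0.11,"rx":0,"ry":0,"rz":0,"grip":0},{"x":0,"y":0.01,"z":-0.13,"rx":0,"ry":0,"rz":0,"grip":0},{"x":0,"y":0.04,"z":-0.13,"rx":0,"ry":0,"rz":0,"grip":0},{"x":0,"y":0.08,"z":-0.13,"rx":0,"ry":0,"rz":0,"grip":0},{"x":0,"y":0.11,"z":-0.13,"rx":0,"ry":0,"rz":0,"grip":0},{"x":0,"y":0.12,"z":-0.13,"rx":0,"ry":0,"rz":0,"grip":0},{"x":0,"y":0.12,"z":-0.13,"rx":0,"ry":0,"rz":0,"grip":0}]'; python3 r.py l.png
python3 - <<'E'
from h import *
grab('side','end_side.png')
E
```

```text
time_s: 28.8
tcp_pos: [503.2, -5.8, 349.3]
tool_rot: [-3.141, -0.0, -1.353]
ft_force: [-0.0, -0.2, -0.5]
width: 1.0
edge 356 t 29.1 F [ 0.1   0.25 -0.16] T [-0.007 -0.007 -0.002] yaw -1.352 w 1.0
```

View pics/l.png

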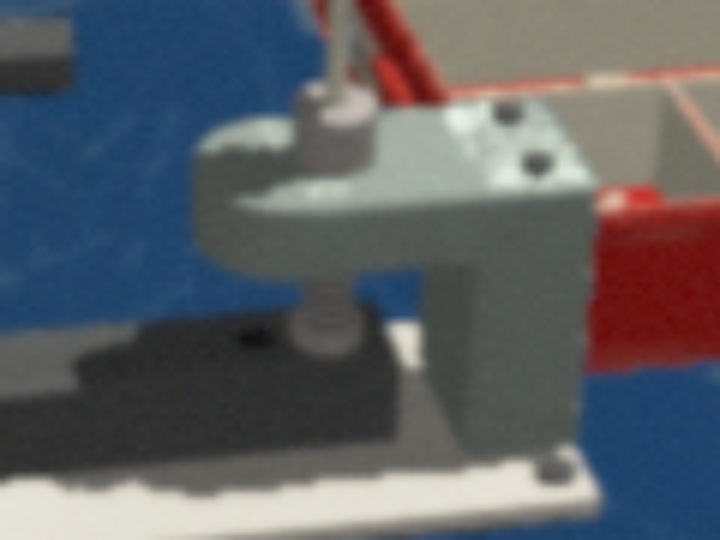

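View pics/end_side.png

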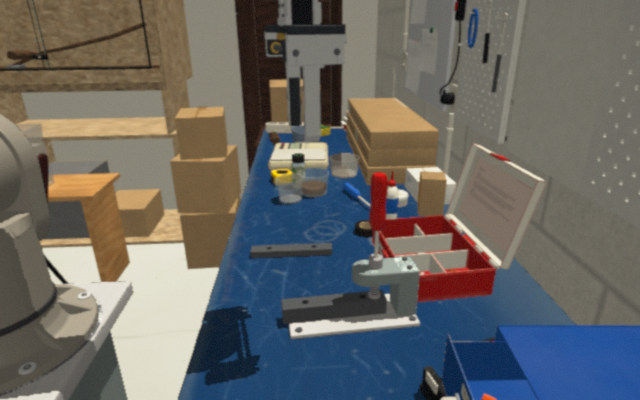

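The final pictures show the foot resting on the block at (328,350) in the crop, with the block flat on the plate. The gripper is well clear, and the forces read zero.

```bash
python3 -c "
from bench import robot
print(robot.close_job())"
```

```text
the job is handed in; nothing more can be done
None
```

The stop is set: the thick block lies flat on the base plate with its end under the foot, and the foot rests on it. I handed the job in at about 29 s, with the gripper open and well clear; `close_job` gives no verdict.

- **Placing:** I laid the thicker block along the plate so that its end reaches about 19 mm past the screw axis.
- **Turning:** I gripped the driver handle lightly (15 N) and turned it about 1.16 rad clockwise until the torque jumped from 0.03 to 0.18 N m. One further 0.015 rad step raised it to 0.27 N m without moving the foot visibly. I then eased off 0.02 rad before letting go.
- **Last checks:** After release, wrist force and torque read zero. The foot's lower edge in the side view matched a height of about 38 mm, the top of the block.
- **Disagreements:**
  - The edge read row 357 before I withdrew and 356 after, about 0.3 mm. I put that down to shadow and noise.
  - While gripped, the handle pushed sideways with up to 10 N. I had centred about 1–2 mm off its axis and only partly corrected that.

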